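# Lay out a spindle kit in the parts store

### The arm

A 6-joint arm with a two-finger parallel gripper is mounted at the origin on the work surface. World frame = base frame: x ahead of the robot, y to its left, z up, the work surface at z = 0. Lengths are in m, angles in rad, forces in N, time in s.
With the tool pointing down it reaches from about 0.225 to 0.875 m from the base axis. Payload 3.4 kg.
Tool frame: the origin (TCP) lies at the very end of the fingers, on their centre line; the grasp point (between the pads) lies 19 mm behind it; z points along the fingers, y is the line along which they close (so a half turn about z gives the same grasp; the last joint's range is limited). The gripper opens to 85 mm and grips with 20 to 120 N. Pads are 22 mm wide; open, the fingers measure 114 mm over their backs; the gripper's body (76 mm by 85 mm) begins 54 mm behind the grasp point. The pads swing forward as they close: fully open they stand 13 mm farther back than shut.
Start: joints at [1.161, 0.276, 1.505, -0, 1.361, -0.121], TCP at [0.164, 0.551, 0.231] pointing down, gripper open.
Joint ranges: [-2.89, 2.89], [-0.75, 2.08], [0.22, 2.7], [-1.18, 4.32], [0.11, 2.71], [-2.7, 2.7]. Speed limits (rad/s): [2.57, 2.57, 3.14, 3.14, 3.14, 3.14].

### API

Orientations are given as a unit quaternion [w, x, y, z].
In Python, from rig import readout, vision, manip gives the robot as it stands.
- The arm moves only by the shell command python3 -m handwheel 'ROWS' [FORCE]. ROWS is JSON, a list of rows, each a list of 3 entries, a list of its own where there are three numbers: the shift along the tool's x, y, z in mm, then the turn, a rotation vector about the tool's x, y, z in units of 6 degrees (1.0 is 6 degrees), then the closure, from -1 (fully open) to 1 (shut), so that 0 is half open. A call has 1 to 20 rows; each row shifts and turns the commanded pose from where the row before left it, along the tool's axes as they then stand; what a row does not reach is not made up. A row lasts 1/8 s, in which the tool goes at most 62.5 mm and 10.7 degrees, less where a joint would pass 70% of its speed; a pose out of reach is approached as far as the arm can. A call is refused whole if a number of a shift passes 62.5 or a number of a turn 1, either way. A call with a gripper value outside its range is refused whole. The fingers move at their own pace and stop on an object; FORCE is the grip in N (left out, the last holds). Time passes only in rows, so rows that do not move let the fingers close. It gives the time, the measured TCP pose, the force, the opening and the grip force at its end, in the units of the state.
- readout.get_state(): the state, without advancing time (a new reading comes with each control period).
- vision.get_image(name): name is "scene" or "top" or "wrist"; returns the picture (384x512x3 uint8, blue, green, red); there is no depth.
- vision.camera_params(name): a dict with "intrinsics" (3x3 intrinsics, pixels), "rvec" (rotation vector, rad) and "tvec" (3), from world to camera coordinates, as OpenCV has them; the wrist camera has in their place "hand_eye" (4x4, takes a point from camera to tool coordinates, whose origin is the TCP and whose axes are the flange's). Camera axes: x right, y down, z forward; pixel columns grow to the right and rows downward; lengths in m; the calibration is good to about 2 mm. The wrist camera is an equidistant fisheye: a pixel r from the principal point sees the ray r / f radians off the axis. A picture is of the moment at which its call begins: read the wrist's pose just before it. camera_params takes no time and is no camera call.
- manip.sign_off(): hands the job in; it is judged then, once.
The state is a dict: "clock": time; "qpos": joint angles; "qd": joint speeds; "effort": joint torques, N m; "position": TCP position; "ee_rot": TCP orientation; "contact_force": force on the tool from outside, world axes, zero at the start; "moment": the same for the moment, N m; "width": finger opening in m; "gripper_force": force on a finger pad.
Only numpy, scipy, OpenCV 4.12 (cv2) and the standard library are available. Lean on these libraries where they do the work, as an engineer would, in place of code of your own. Each camera call takes 0.05 s, during which the arm holds its last target. There are 200 camera calls.

### The job

Lay out the kit: stand the three spindles upright in the pockets of the pulp tray, the red-capped one in the end pocket next to the olive case, the yellow-capped one in the end pocket next to the black tub, and the blue-capped one between them. Lay the white carton flat on the middle of the case's lid with its long sides along the lid's long sides, and the brass collar flat on top of the middle of the carton. Let go of everything, and leave the black-capped spindle and the amber jar where they stand.

Things in the scene. Friction and masses are not known exactly. Their poses are not given: they have to be found in the camera images.
- red_spindle: Loose turned steel spindle standing upright, with a red plastic cap fixed on top. 115 mm tall, 0.4 kg: round foot flange 52 mm in diameter and 12 mm thick, then a 36 mm shoulder up to 30 mm and a 26 mm shaft, and from 76 mm up to 115 mm the cap, 32 mm in diameter, the place to grip. Origin: centre of the underside of the flange; z up along the spindle.
- blue_spindle: Loose turned steel spindle standing upright, with a blue plastic cap fixed on top. 115 mm tall, 0.4 kg: round foot flange 52 mm in diameter and 12 mm thick, then a 36 mm shoulder up to 30 mm and a 26 mm shaft, and from 76 mm up to 115 mm the cap, 32 mm in diameter, the place to grip. Origin: centre of the underside of the flange; z up along the spindle.
- yellow_spindle: Loose turned steel spindle standing upright, with a yellow plastic cap fixed on top. 115 mm tall, 0.4 kg: round foot flange 52 mm in diameter and 12 mm thick, then a 36 mm shoulder up to 30 mm and a 26 mm shaft, and from 76 mm up to 115 mm the cap, 32 mm in diameter, the place to grip. Origin: centre of the underside of the flange; z up along the spindle.
- carton: Loose closed white carton with a maroon band around it, nearer one end; 80 mm (its x) by 56 mm (its y), 36 mm high, 0.15 kg, rigid. Starts lying flat on the table. Origin: centre of its underside; z up.
- collar: Loose brass collar, a plain ring lying flat: 52 mm outer diameter, 28 mm hole, 20 mm high, 0.15 kg. Origin: centre of its underside; z up.
- tray: Fixed beige-grey pulp tray on the table, 92 mm (its x) by 256 mm (its y, the row), 24 mm high, with three round pockets in a row at y = -80, 0 and +80 mm (x = 0). Each pocket is 68 mm in diameter with a flat floor 10 mm above the tray's underside (14 mm deep), its edge chamfered. One end of the row points to the olive case, the other to the black tub. Origin: centre of its underside; x roughly away from the robot.
- case: Fixed olive-green closed steel case with a flat lid, 150 mm (its x) by 100 mm (its y), lid top 90 mm above its underside, standing beyond one end of the tray (either end). Origin: centre of its underside; z up.
- tub: Fixed open black plastic tub, empty, 150 mm (its x) by 100 mm (its y), 70 mm high, standing beyond the other end of the tray. It only marks that end; nothing goes in it. Origin: centre of its underside.
- black_spindle: Bystander, to be left where it stands: a loose spindle of the same shape as the others but with a black cap. 115 mm tall. Origin: centre of its underside.
- jar: Bystander, to be left where it stands: amber glass jar with a white lid, 56 mm in diameter, 85 mm tall, loose. Origin: centre of its underside.
Mind the look-alikes: they are no part of the job. What is shaped like the yellow_spindle but purple is not meant. What is shaped like the carton but turquoise is not meant.

How it is judged:
By the outcome, as a careful person would: the job done as asked, in the order asked, and still so for the second after the job is handed in, with the robot touching nothing.
It also fails if it takes over 120 s, if anything falls off the work surface, if the arm or the gripper's body presses on something with over 40 N, if the wrist force passes 120 N, or if a joint passes its speed limit or range.

## Working session

There is one attempt and no reset: what is moved stays moved. The work goes in short steps, Python scripts to look and compute and a shell command to move; the robot and the scene stay as the last step left them, time stands still between calls to the robot, and variables do not carry over. Pictures are saved under pics/ and viewed, at most 16 in all, crops included, and the job is handed in when it is done.

```bash
mkdir -p pics; ls
python3 - <<'E'
from rig import readout, vision
import cv2
for n in("scene","top"):
    cv2.imwrite(f"pics/{n}0.png",vision.get_image(n))
    p=vision.camera_params(n);print(n,p)
print(vision.camera_params("wrist"))
print(readout.get_state())
E
```

```text
pics
scene {'intrinsics': array([[432.82865112,   0.        , 254.28627448],
       [  0.        , 432.82865112, 192.34915861],
       [  0.        ,   0.        ,   1.        ]]), 'rvec': array([ 1.69859756,  1.90800467, -0.7439962 ]), 'tvec': array([ 0.0449868 , -0.33869155,  1.64661373])}
top {'intrinsics': array([[360.22001935,   0.        , 256.5308657 ],
       [  0.        , 360.22001935, 191.0013158 ],
       [  0.        ,   0.        ,   1.        ]]), 'rvec': array([ 2.19804792, -2.14167886,  0.0800278 ]), 'tvec': array([-0.01387005,  0.45316805,  0.90810807])}
{'intrinsics': array([[297.31863964,   0.        , 253.21745612],
       [  0.        , 297.31863964, 198.2101318 ],
       [  0.        ,   0.        ,   1.        ]]), 'hand_eye': array([[-8.49050626e-04, -9.57792512e-01, -2.87459187e-01,
         7.29815192e-02],
       [ 9.99999633e-01, -8.46654380e-04, -1.32648707e-04,
         6.65610489e-04],
       [-1.16328641e-04, -2.87459194e-01,  9.57792879e-01,
        -1.43411192e-01],
       [ 0.00000000e+00,  0.00000000e+00,  0.00000000e+00,
         1.00000000e+00]])}
{'clock': 0.1, 'qpos': array([ 1.16102600e+00,  2.76536486e-01,  1.50602389e+00,  2.05940415e-05,
        1.36069520e+00, -1.21011903e-01]), 'qd': array([ 1.27020136e-03, -2.24289050e-04, -4.22359934e-03, -1.04293396e-03,
        8.45539181e-04,  9.03618723e-05]), 'effort': array([ 2.06257835e-03, -4.17701554e+01, -2.46404082e+01, -1.23190157e-04,
        5.82029883e-03, -7.05692997e-06]), 'position': array([0.16355191, 0.55075276, 0.2305166 ]), 'ee_rot': array([-2.27796433e-04,  1.43880215e-01,  9.89594762e-01, -7.99706843e-04]), 'contact_force': array([ 0.64942624, -0.13980265,  0.56959103]), 'moment': array([-0.01298154, -0.01001839, -0.03537222]), 'gripper_force': 0.0, 'width': 0.0858646463208298}
```

View pics/top0.png

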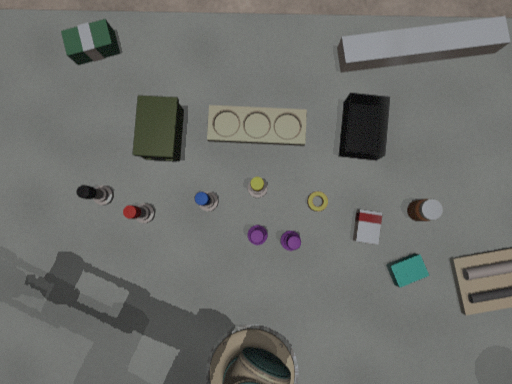

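View pics/scene0.png

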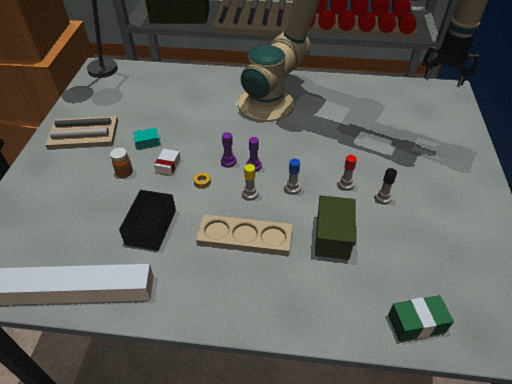

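The top view shows the tray at about (257,125) with the case to its left (+y) and the tub to its right. Red cap is at (131,212), blue (203,199), yellow (258,184), collar (318,201) and carton (369,227). The purple, turquoise, black-capped and jar items are to be avoided.

```bash
cat > h.py <<'E'
from rig import readout, vision
import cv2, numpy as np
from scipy.spatial.transform import Rotation as R
def cam(n):
    p=vision.camera_params(n); return p["intrinsics"],cv2.Rodrigues(p["rvec"])[0],p["tvec"]
def ray(n,uv):
    K,Rm,t=cam(n); d=Rm.T@np.linalg.inv(K)@np.r_[uv,1]; return -Rm.T@t,d
def plane(n,uv,z):
    o,d=ray(n,uv); return o+d*(z-o[2])/d[2]
def tri(a,b):
    (o,d),(p,e)=ray("top",a),ray("scene",b)
    s=np.linalg.lstsq(np.c_[d,-e],p-o,rcond=None)[0]
    A,B=o+d*s[0],p+e*s[1]; return (A+B)/2,np.linalg.norm(A-B)
def mask(im,lo,hi):
    return cv2.inRange(cv2.cvtColor(im,cv2.COLOR_BGR2HSV),np.array(lo),np.array(hi))
def blobs(m,amin=30):
    c,_=cv2.findContours(m,cv2.RETR_EXTERNAL,cv2.CHAIN_APPROX_NONE)
    out=[]
    for k in sorted(c,key=cv2.contourArea,reverse=True):
        if cv2.contourArea(k)<amin: break
        M=cv2.moments(k); out.append((np.array([M["m10"],M["m01"]])/M["m00"],cv2.contourArea(k),k))
    return out
def wray(uv,pos,q):
    p=vision.camera_params("wrist");K=p["intrinsics"];H=p["hand_eye"]
    v=(np.array(uv)-[K[0,2],K[1,2]])/K[0,0]; r=np.linalg.norm(v)+1e-12
    d=np.r_[v/r*np.sin(r),np.cos(r)]
    Rt=R.from_quat(np.roll(q,-1)).as_matrix()
    return pos+Rt@H[:3,3],Rt@H[:3,:3]@d
def wplane(uv,z,pos,q):
    o,d=wray(uv,pos,q); return o+d*(z-o[2])/d[2]
C={"red":((0,120,80),(6,255,255)),"blue":((105,120,80),(125,255,255)),"yellow":((24,120,80),(34,255,255))}
E
python3 - <<'E'
from h import *
np.set_printoptions(precision=4,suppress=True)
I={n:cv2.imread(f"pics/{n}0.png") for n in("top","scene")}
for c,(lo,hi) in C.items():
    for n in I: print(c,n,[(b[0].round(1),b[1]) for b in blobs(mask(I[n],lo,hi),15)])
hs=cv2.cvtColor(I["top"],cv2.COLOR_BGR2HSV)
for nm,(u,v) in dict(tray=(242,140),case=(157,120),caseside=(181,130),casefront=(160,158),collar=(310,203),cart=(368,235),band=(370,215),table=(300,330),table2=(260,60)).items(): print(nm,hs[v,u])
hc=cv2.cvtColor(I["scene"],cv2.COLOR_BGR2HSV)
for nm,(u,v) in dict(case=(337,220),caseside=(335,250),collar=(196,181)).items(): print("scene",nm,hc[v,u])
v=[cv2.resize(I["top"][80:260,120:310],None,fx=4,fy=4,interpolation=cv2.INTER_NEAREST)[:600]]
E
```

```text
red top [(array([129.2, 211.4]), 113.0), (array([370.4, 217.7]), 79.0)]
red scene [(array([351., 158.]), 48.0), (array([165.3, 162. ]), 26.5), (array([327.6,  12.6]), 23.0), (array([348.1,  13.5]), 22.5), (array([368.9,  14.6]), 21.5), (array([409.6,  16.6]), 20.0), (array([389.4,  15.6]), 17.0)]
blue top [(array([201.1, 198.2]), 116.0)]
blue scene [(array([294.3, 161.9]), 49.0)]
yellow top [(array([256.9, 183.5]), 118.0)]
yellow scene [(array([249.3, 167.4]), 59.0)]
tray [ 27  36 136]
case [35 66 77]
caseside [68 99 31]
casefront [105  54  19]
collar [ 29 109 147]
cart [116  11 158]
band [  0 170 111]
table [ 75   4 119]
table2 [ 60   4 124]
scene case [ 40 116  77]
scene caseside [41 76 27]
scene collar [ 21 200 201]
```

Run:
```python
from h import *
np.set_printoptions(precision=4,suppress=True)
I={n:cv2.imread(f"pics/{n}0.png") for n in("top","scene")}
near=lambda im,lo,hi,p,a=15:min(blobs(mask(im,lo,hi),a),key=lambda b:np.hypot(*(b[0]-p)))
P={"red":((130,212),(351,160)),"blue":((202,198),(294,162)),"yellow":((257,183),(249,168))}
for c,(a,b) in P.items():
    lo,hi=C[c]; lo=(lo[0],100,40)
    A=near(I["top"],lo,hi,a);B=near(I["scene"],lo,hi,b)
    print(c,A[1],B[1],*tri(A[0],B[0]),"plane.10:",plane("top",A[0],.10))
def rect(nm,m,p,z,a=100):
    b=min(blobs(m,a),key=lambda b:np.hypot(*(b[0]-p)))
    w=np.array([plane("top",q[0].astype(float),z)[:2] for q in b[2]],np.float32)
    (c,s,an)=cv2.minAreaRect(w*1000); print(nm,b[0],b[1],c,s,an)
t=I["top"]
rect("tray z24",mask(t,(20,25,125),(34,90,255)),(257,125),.024)
rect("case",mask(t,(30,40,55),(50,120,140)),(157,127),.09)
rect("cartonwhite",mask(t,(0,0,145),(180,30,255)),(368,232),.036)
m=mask(t,(0,0,145),(180,30,255))|mask(t,(0,110,60),(8,255,255))|mask(t,(172,110,60),(180,255,255))
rect("carton",cv2.morphologyEx(m,cv2.MORPH_CLOSE,np.ones((3,3))),(369,227),.036)
rect("collar",mask(t,(20,80,80),(34,255,255)),(318,201),.02,60)
o=cv2.morphologyEx(m,cv2.MORPH_CLOSE,np.ones((3,3)))
crop=np.hstack([t[75:235,120:320]]); cv2.imwrite("pics/c1.png",cv2.resize(np.hstack([t[80:240,120:320]]),None,fx=3.75,fy=3.75,interpolation=cv2.INTER_CUBIC))
```

```text
red 147.5 120.0 [0.3911 0.2913 0.0952] 0.002431777022933797 plane.10: [0.3908 0.2908 0.1   ]
blue 129.5 117.0 [0.4265 0.1254 0.0946] 0.0026452770596271874 plane.10: [0.426  0.1258 0.1   ]
yellow 124.5 60.5 [ 0.4634 -0.0041  0.1093] 0.0010644485642742586 plane.10: [ 0.4644 -0.0035  0.1   ]
tray z24 [256.6158 123.8362] 3231.0 (629.0048828125, 2.6220779418945312) (256.25238037109375, 91.34211730957031) 88.61492156982422
case [154.7518 125.8132] 2282.0 (600.0098266601562, 248.29412841796875) (98.1156234741211, 148.28111267089844) 88.25225830078125
cartonwhite [368.0549 232.3125] 376.5 (355.6817626953125, -283.4415588378906) (54.04220199584961, 47.54854202270508) 82.71419525146484
carton [368.7015 226.4669] 622.5 (370.34027099609375, -284.7994384765625) (55.25676345825195, 76.67342376708984) 83.43413543701172
collar [317.44   200.9479] 284.5 (431.6559753417969, -159.0509796142578) (46.21592712402344, 48.81912612915039) 1.4585152864456177
```

View pics/c1.png

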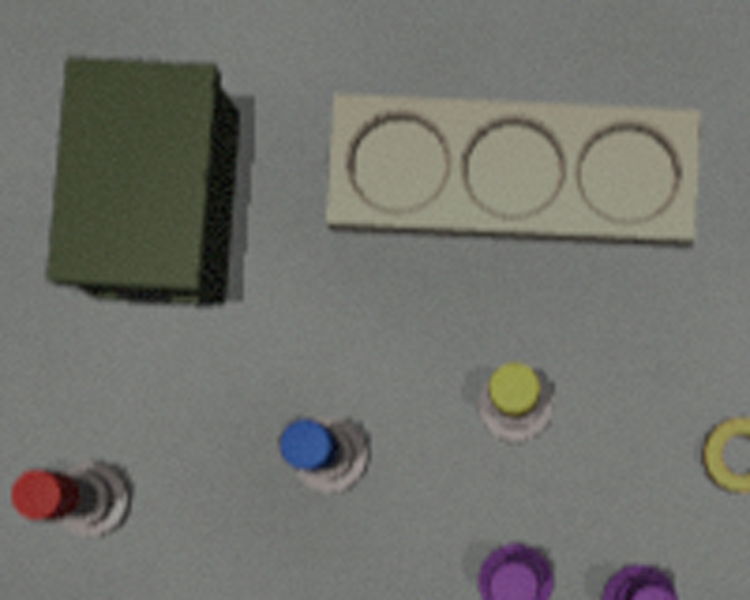

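The crop shows the case lid, the three tray pockets and the caps. The measured tray (256x91), lid (148x98), carton (77x55) and cap heights (about 0.095) all agree with the given sizes. Next I square the tool to the world axes and move above red.

```bash
python3 -m handwheel '[[[0,0,0],[0,0,-1],-0.2],[[0,0,0],[0,0,-1],-0.2],[[0,0,0],[0,0,-0.76],-0.2],[[-28.4,-32.5,0],[0,0,0],-0.2],[[-28.4,-32.5,0],[0,0,0],-0.2],[[-28.4,-32.5,0],[0,0,0],-0.2],[[-28.4,-32.5,0],[0,0,0],-0.2],[[-28.4,-32.5,0],[0,0,0],-0.2],[[-28.4,-32.5,0],[0,0,0],-0.2],[[-28.4,-32.5,15],[0,0,0],-0.2],[[-28.4,-32.5,15],[0,0,0],-0.2],[[0,0,0],[0,0,0],-0.2],[[0,0,0],[0,0,0],-0.2]]' 40
cat >> h.py <<'E'
def wlook(name):
    s=readout.get_state(); im=vision.get_image("wrist"); cv2.imwrite(f"pics/{name}.png",im); return im,s["position"],s["ee_rot"]
def wcap(col,z=.115,name="w"):
    im,p,q=wlook(name); lo,hi=C[col]
    for b in blobs(mask(im,lo,hi),150)[:3]:
        # top disc: fit by the outline cast on the cap-top plane
        w=np.array([wplane(k[0].astype(float),z,p,q)[:2] for k in b[2]],np.float32)*1000
        print(col,b[0].round(),b[1],"circle",cv2.minEnclosingCircle(w),"centroid",(w.min(0)+w.max(0))/2,"tcp",p)
E
python3 -c "
from h import *
wcap('red',name='w1')"
```

```text
clock: 1.72
position: [0.3907, 0.2914, 0.2012]
ee_rot: [-0.0, 0.0, 1.0, 0.0]
contact_force: [0.5, -0.5, 0.2]
width: 0.0511
gripper_force: 0.0
red [253. 200.] 1241.5 circle ((387.85809326171875, 291.8185729980469), 18.745126724243164) centroid [387.8512 292.188 ] tcp [0.39073623 0.29142203 0.20117034]
```

View pics/w1.png

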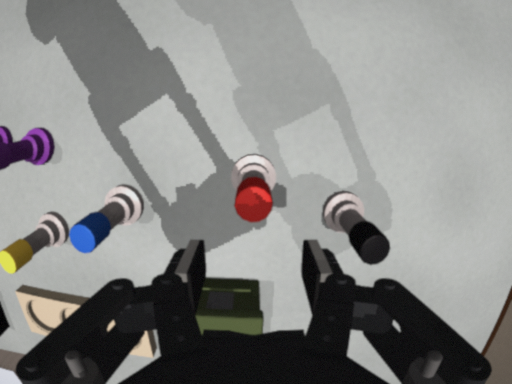

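The wrist view shows the red cap at (253,200), centred between the fingers, with the black spindle clear at about (350,230). The position agrees with the top view to 1 mm. Descending and gripping.

```bash
python3 -m handwheel '[[[0,0.5,31],[0,0,0],-0.2],[[0,0,31],[0,0,0],-0.2],[[0,0,31],[0,0,0],-0.2],[[0,0,31],[0,0,0],-0.2],[[0,0,0],[0,0,0],-0.2],[[0,0,0],[0,0,0],0.7],[[0,0,0],[0,0,0],0.7],[[0,0,0],[0,0,0],0.7],[[0,0,0],[0,0,0],0.7],[[0,0,0],[0,0,0],0.7],[[0,0,-20],[0,0,0],0.7],[[0,0,-20],[0,0,0],0.7],[[0,0,-20],[0,0,0],0.7],[[0,0,0],[0,0,0],0.7]]' 50
```

```text
clock: 3.52
position: [0.392, 0.2923, 0.1383]
ee_rot: [0.001, -0.0, 1.0, 0.001]
contact_force: [-0.1, 0.1, -4.2]
width: 0.0305
gripper_force: 50.5
```

```bash
python3 -m handwheel '[[[0,0,-25],[0,0,0],0.7],[[0,0,-25],[0,0,0],0.7],[[0,0,-25],[0,0,0],0.7],[[-30,-26.2,0],[0,0,0],0.7],[[-30,-26.2,0],[0,0,0],0.7],[[-30,-26.2,0],[0,0,0],0.7],[[-30,-26.2,0],[0,0,0],0.7],[[-30,-26.2,0],[0,0,0],0.7],[[-30,-26.2,0],[0,0,0],0.7],[[-30,-26.2,0],[0,0,0],0.7],[[-29,-26.2,0],[0,0,0],0.7],[[0,0,25],[0,0,0],0.7],[[0,0,25],[0,0,0],0.7],[[0,0,25],[0,0,0],0.7],[[0,0,0],[0,0,0],0.7],[[0,0,0],[0,0,0],0.7]]'; python3 -c "
from h import *
wlook('w2')"
```

```text
clock: 5.52
position: [0.6304, 0.0822, 0.1373]
ee_rot: [0.0, -0.0, 1.0, 0.0]
contact_force: [0.5, 0.1, -3.3]
width: 0.0307
gripper_force: 50.8
```

View pics/w2.png

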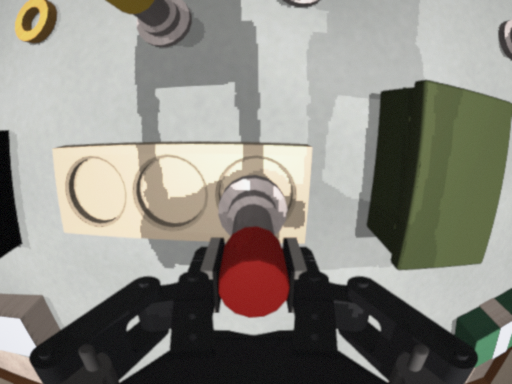

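Red is held upright over the case-side pocket, whose rim centre is near (257,190). The other pocket rims are at about (171,190) and (98,190). I check those against the top-view tray pose.

```bash
python3 -c "
from h import *
s=readout.get_state()
for u in [(98,190),(171,190),(257,190)]: print(wplane(u,.024,s['position'],s['ee_rot']).round(4))
"
python3 -m handwheel '[[[0,0,20],[0,0,0],0.7],[[0,0,20],[0,0,0],0.7],[[0,0,7],[0,0,0],0.7],[[0,0,2],[0,0,0],0.7],[[0,0,0],[0,0,0],0.7],[[0,0,0],[0,0,0],0.7]]'
```

```text
[ 0.6269 -0.0704  0.024 ]
[0.6275 0.0072 0.024 ]
[0.6278 0.0862 0.024 ]
clock: 6.32
position: [0.6307, 0.0823, 0.0892]
ee_rot: [0.001, -0.0, 1.0, 0.0]
contact_force: [0.2, 0.6, -3.2]
width: 0.0307
gripper_force: 50.7
```

```bash
python3 -m handwheel '[[[0,2,0],[0,0,0],0.7],[[0,0,1],[0,0,0],0.7],[[0,0,1],[0,0,0],0.7],[[0,0,0],[0,0,0],0.7]]'
```

```text
clock: 6.82
position: [0.6307, 0.0843, 0.0887]
ee_rot: [0.001, -0.0, 1.0, 0.0]
contact_force: [-0.9, -0.7, 7.8]
width: 0.0304
gripper_force: 51.8
```

Contact with the pocket floor, at the expected height. I release, rise and head to yellow at (0.463,-0.004).

```bash
python3 -m handwheel '[[[0,0,0],[0,0,0],-0.2],[[0,0,0],[0,0,0],-0.2],[[0,0,0],[0,0,0],-0.2],[[0,0,-30],[0,0,0],-0.2],[[0,0,-30],[0,0,0],-0.2],[[0,0,-30],[0,0,0],-0.2],[[0,0,-23],[0,0,0],-0.2],[[28,-15,0],[0,0,0],-0.2],[[28,-15,0],[0,0,0],-0.2],[[28,-15,0],[0,0,0],-0.2],[[28,-15,0],[0,0,0],-0.2],[[28,-14,0],[0,0,0],-0.2],[[27,-14,0],[0,0,0],-0.2],[[0,0,0],[0,0,0],-0.2],[[0,0,0],[0,0,0],-0.2]]'
python3 - <<'E'
from h import *
wcap('yellow',name='w3')
t=vision.get_image("top");cv2.imwrite("pics/t3.png",t)
cv2.imwrite("pics/t3c.png",cv2.resize(t[80:200,120:320],None,fx=4,fy=4,interpolation=cv2.INTER_CUBIC))
E
```

```text
clock: 8.7
position: [0.4641, -0.0037, 0.1996]
ee_rot: [0.001, 0.0, 1.0, 0.0]
contact_force: [0.4, -0.1, 0.2]
width: 0.0515
gripper_force: 0.0
yellow [126. 149.] 262.5 circle ((420.9690856933594, -111.21065521240234), 17.377107620239258) centroid [ 419.45093 -111.43486] tcp [ 0.46412426 -0.00371898  0.19956993]
```

View pics/w3.png

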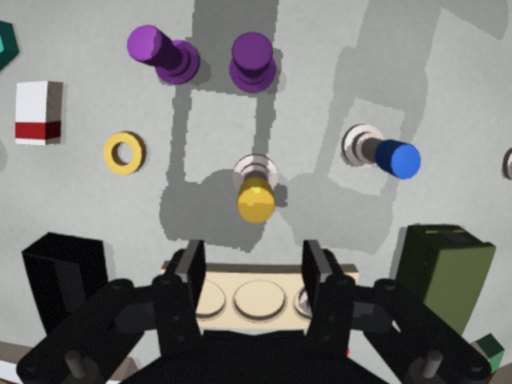

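Yellow's cap is at (256,200), centred between the fingers, and no other item is close. Gripping it.

```bash
python3 -m handwheel '[[[0,1,31],[0,0,0],-0.2],[[0,0,31],[0,0,0],-0.2],[[0,0,31],[0,0,0],-0.2],[[0,0,30],[0,0,0],-0.2],[[0,0,0],[0,0,0],-0.2],[[0,0,0],[0,0,0],0.7],[[0,0,0],[0,0,0],0.7],[[0,0,0],[0,0,0],0.7],[[0,0,0],[0,0,0],0.7],[[0,0,0],[0,0,0],0.7],[[0,0,-20],[0,0,0],0.7],[[0,0,-20],[0,0,0],0.7],[[0,0,-20],[0,0,0],0.7],[[-33,-14.4,0],[0,0,0],0.7],[[-33,-14.4,0],[0,0,0],0.7],[[-33,-14.4,0],[0,0,0],0.7],[[-33,-14.4,0],[0,0,0],0.7],[[-33,-14.4,0],[0,0,0],0.7],[[0,0,0],[0,0,0],0.7],[[0,0,0],[0,0,0],0.7]]' 50
python3 - <<'E'
from h import *
im,p,q=wlook('w4')
m=mask(im,(15,25,140),(32,110,255))
t=cv2.imread("pics/t3.png")
for c in ["red"]:
    A=min(blobs(mask(t,(0,100,40),(6,255,255)),15),key=lambda b:np.hypot(*(b[0]-[230,110])))
    print(A[:2],plane("top",A[0],.118))
E
```

```text
clock: 11.3
position: [0.6261, -0.0746, 0.1347]
ee_rot: [-0.002, -0.0, 1.0, 0.0]
contact_force: [0.5, -0.1, -3.1]
width: 0.0305
gripper_force: 50.5
(array([371.28011204, 217.24369748]), 59.5) [ 0.39142156 -0.26654186  0.118     ]
```

View pics/w4.png

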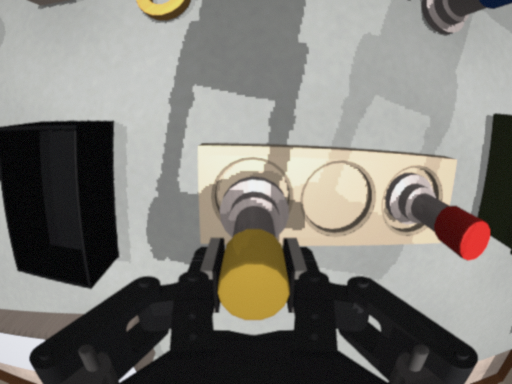

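View pics/t3c.png

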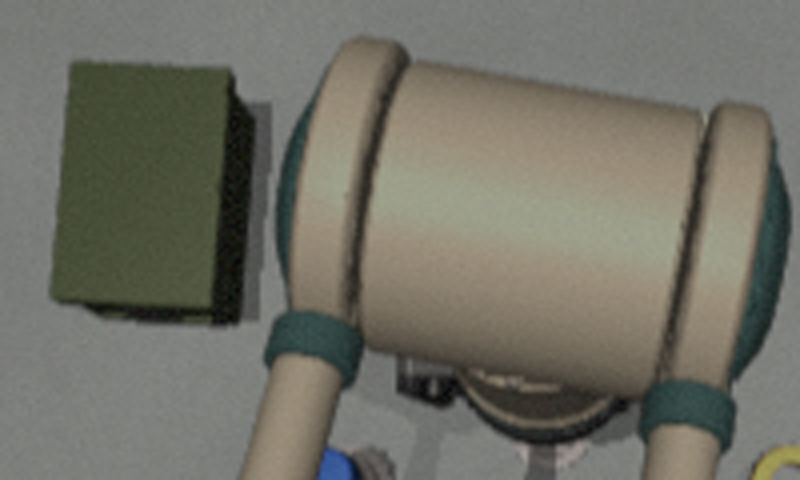

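The wrist view shows red standing in its pocket at about (413,200) and yellow over the tub-side pocket at (253,193). The top view is blocked by the arm. Lowering yellow.

```bash
python3 -m handwheel '[[[-2,0,20],[0,0,0],0.7],[[0,0,20],[0,0,0],0.7],[[0,0,5],[0,0,0],0.7],[[0,0,1],[0,0,0],0.7],[[0,0,1],[0,0,0],0.7],[[0,0,0],[0,0,0],0.7]]'
```

```text
clock: 12.1
position: [0.6305, -0.0748, 0.09]
ee_rot: [0.001, -0.0, 1.0, -0.0]
contact_force: [-0.3, -0.2, -4.1]
width: 0.0307
gripper_force: 50.5
```

```bash
python3 -m handwheel '[[[0,0,1],[0,0,0],0.7],[[0,0,1],[0,0,0],0.7],[[0,0,1],[0,0,0],0.7],[[0,0,0],[0,0,0],0.7]]'
```

```text
clock: 12.6
position: [0.6304, -0.0747, 0.0873]
ee_rot: [0.001, -0.0, 1.0, -0.0]
contact_force: [-0.8, 0.3, 4.0]
width: 0.0307
gripper_force: 51.1
```

```bash
python3 -m handwheel '[[[0,0,0],[0,0,0],-0.2],[[0,0,0],[0,0,0],-0.2],[[0,0,0],[0,0,0],-0.2],[[0,0,-30],[0,0,0],-0.2],[[0,0,-30],[0,0,0],-0.2],[[0,0,-30],[0,0,0],-0.2],[[0,0,-23],[0,0,0],-0.2],[[29,29,0],[0,0,0],-0.2],[[29,29,0],[0,0,0],-0.2],[[29,29,0],[0,0,0],-0.2],[[29,29,0],[0,0,0],-0.2],[[29,28,0],[0,0,0],-0.2],[[29,28,0],[0,0,0],-0.2],[[29,28,0],[0,0,0],-0.2],[[0,0,0],[0,0,0],-0.2],[[0,0,0],[0,0,0],-0.2]]'
python3 - <<'E'
from h import *
wcap('blue',name='w5')
E
```

```text
clock: 14.6
position: [0.4278, 0.125, 0.1996]
ee_rot: [0.001, -0.0, 1.0, -0.0]
contact_force: [0.3, -0.4, -0.2]
width: 0.0511
gripper_force: 0.0
blue [255. 201.] 1020.0 circle ((426.4032897949219, 126.98247528076172), 15.504788398742676) centroid [426.58728 126.99555] tcp [0.427765   0.12504644 0.1996283 ]
```

View pics/w5.png

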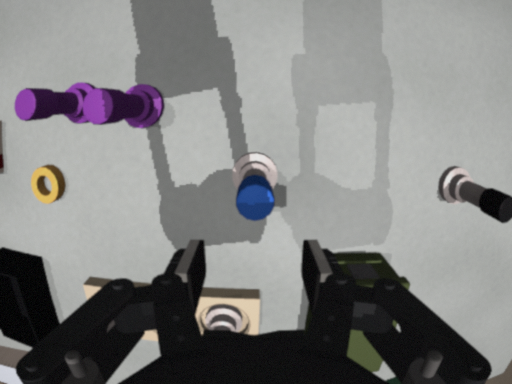

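Blue's cap is at (255,201), 2 mm off centre. Gripping it and carrying it over the middle pocket.

```bash
python3 -m handwheel '[[[1,2,31],[0,0,0],-0.2],[[0,0,31],[0,0,0],-0.2],[[0,0,31],[0,0,0],-0.2],[[0,0,30],[0,0,0],-0.2],[[0,0,0],[0,0,0],-0.2],[[0,0,0],[0,0,0],0.7],[[0,0,0],[0,0,0],0.7],[[0,0,0],[0,0,0],0.7],[[0,0,0],[0,0,0],0.7],[[0,0,0],[0,0,0],0.7],[[0,0,-30],[0,0,0],0.7],[[0,0,-30],[0,0,0],0.7],[[0,0,-20],[0,0,0],0.7],[[-34,-20.4,0],[0,0,0],0.7],[[-34,-20.4,0],[0,0,0],0.7],[[-34,-20.4,0],[0,0,0],0.7],[[-34,-20.4,0],[0,0,0],0.7],[[-34,-20.4,0],[0,0,0],0.7],[[-34,-20.4,0],[0,0,0],0.7],[[0,0,0],[0,0,0],0.7]]' 50
python3 -m handwheel '[[[0,0,20],[0,0,0],0.7],[[0,0,0],[0,0,0],0.7]]'
python3 - <<'E'
from h import *
wlook('w6')
E
```

```text
clock: 17.15
position: [0.6319, 0.0034, 0.1546]
ee_rot: [-0.0, 0.001, 1.0, 0.0]
contact_force: [-1.4, 0.7, -3.4]
width: 0.0306
gripper_force: 50.8
clock: 17.4
position: [0.6271, 0.0057, 0.1337]
ee_rot: [-0.004, -0.0, 1.0, 0.001]
contact_force: [-0.8, -0.0, -3.9]
width: 0.0307
gripper_force: 50.6
```

View pics/w6.png

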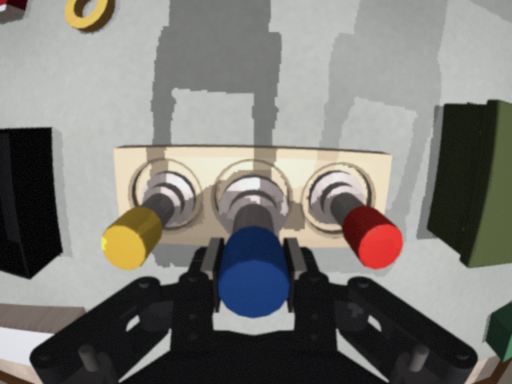

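Yellow and red stand in their end pockets at (167,197) and (338,198). Blue is centred over the middle one at (253,195). Lowering it.

```bash
python3 -m handwheel '[[[0,0,20],[0,0,0],0.7],[[0,0,20],[0,0,0],0.7],[[0,0,4],[0,0,0],0.7],[[0,0,1],[0,0,0],0.7],[[0,0,1],[0,0,0],0.7],[[0,0,1],[0,0,0],0.7],[[0,0,0],[0,0,0],0.7]]'
```

```text
clock: 18.32
position: [0.6302, 0.0048, 0.0896]
ee_rot: [0.0, -0.0, 1.0, 0.0]
contact_force: [0.6, -0.2, -3.9]
width: 0.0307
gripper_force: 50.7
```

```bash
python3 -m handwheel '[[[0,0,1],[0,0,0],0.7],[[0,0,1],[0,0,0],0.7],[[0,0,1],[0,0,0],0.7],[[0,0,0],[0,0,0],0.7]]'
```

```text
clock: 18.82
position: [0.6303, 0.0048, 0.0874]
ee_rot: [0.0, -0.0, 1.0, -0.0]
contact_force: [-2.2, -1.0, 5.1]
width: 0.0309
gripper_force: 51.4
```

```bash
python3 -m handwheel '[[[0,0,0],[0,0,0],-0.2],[[0,0,0],[0,0,0],-0.2],[[0,0,0],[0,0,0],-0.2],[[0,0,-30],[0,0,0],-0.2],[[0,0,-30],[0,0,0],-0.2],[[0,0,-30],[0,0,0],-0.2],[[0,0,-20],[0,0,0],-0.2],[[32.5,-36.2,0],[0,0,0],-1],[[32.5,-36.2,0],[0,0,0],-1],[[32.5,-36.2,0],[0,0,0],-1],[[32.5,-36.2,0],[0,0,0],-1],[[32.5,-36.2,0],[0,0,0],-1],[[32.5,-36.2,0],[0,0,0],-1],[[32.5,-36.2,0],[0,0,0],-1],[[32.5,-36.2,0],[0,0,0],-1],[[0,0,0],[0,0,0.6],-1],[[0,0,0],[0,0,0.5],-1],[[0,0,0],[0,0,0],-1]]'
python3 - <<'E'
from h import *
im,p,q=wlook('w7')
print(p,q)
m=mask(im,(0,0,175),(180,40,255))|mask(im,(0,110,60),(8,255,255))|mask(im,(172,110,60),(180,255,255))
m=cv2.morphologyEx(m,cv2.MORPH_CLOSE,np.ones((5,5)))
for b in blobs(m,800)[:5]:
    w=np.array([wplane(k[0].astype(float),.036,p,q)[:2] for k in b[2]],np.float32)*1000
    print(b[0],b[1],cv2.minAreaRect(w))
t=vision.get_image("top");cv2.imwrite("pics/t7.png",t)
for c in C:
    for b in blobs(mask(t,*[C[c][0],C[c][1]]),15)[:3]: print(c,b[0],b[1],plane("top",b[0],.118))
E
```

```text
clock: 21.08
position: [0.37, -0.285, 0.1963]
ee_rot: [0.0, 0.057, 0.998, 0.0]
contact_force: [0.1, 0.4, 0.2]
width: 0.0854
gripper_force: 0.0
[ 0.37003789 -0.28500535  0.19625088] [6.90834029e-05 5.73874989e-02 9.98351977e-01 1.60162265e-05]
[131.15321628 196.6356046 ] 12416.0 ((379.37811279296875, -416.0333251953125), (142.77346801757812, 398.0528564453125), 19.7614803314209)
[268.4031912  268.26586663] 7458.0 ((468.03021240234375, -282.92730712890625), (225.109375, 105.307373046875), 71.31340789794922)
[263.72701754 168.68237986] 5462.5 ((360.1868591308594, -275.02655029296875), (83.44044494628906, 121.98634338378906), 54.851985931396484)
[418.31781512 225.31673604] 3243.5 ((452.2367858886719, -79.0170669555664), (78.80218505859375, 154.73194885253906), 38.156436920166016)
[391.75641532 171.39353862] 2533.0 ((367.9366455078125, -121.98199462890625), (70.3328857421875, 80.40505981445312), 43.07201385498047)
red [221.92458522 111.59728507] 110.5 [0.63001438 0.08273213 0.118     ]
blue [255.82121212 112.85909091] 110.0 [0.6287808 0.0029831 0.118    ]
yellow [289.32163743 113.0745614 ] 114.0 [ 0.63003883 -0.07554802  0.118     ]
```

View pics/w7.png

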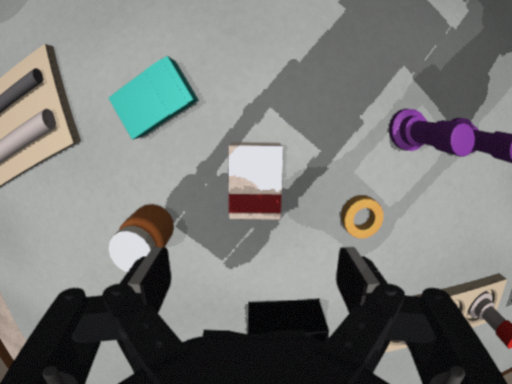

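The carton's top has corners at about (230,146) and (282,213), square to the tool. The jar's lid is at (130,250), to the left. I check both distances before descending.

Run:
```python
from h import *
s=readout.get_state();p,q=s["position"],s["ee_rot"]
for u in [(230,146),(283,146),(230,213),(281,213),(282,218),(230,218)]: print(wplane(u,.036,p,q).round(4))
print("jar wrist",wplane((130,250),.085,p,q).round(4),"top",plane("top",(431,210),.085).round(4),"jar foot",plane("top",(418,211),0).round(4))
print("collar wrist",wplane((362,217),.02,p,q).round(4),"top",plane("top",(317.4,200.9),.02))
```

```text
[ 0.3302 -0.3035  0.036 ]
[ 0.3364 -0.2495  0.036 ]
[ 0.4022 -0.3132  0.036 ]
[ 0.4086 -0.2582  0.036 ]
[ 0.4145 -0.2576  0.036 ]
[ 0.408  -0.3141  0.036 ]
jar wrist [ 0.4141 -0.4154  0.085 ] top [ 0.413  -0.4174  0.085 ] jar foot [ 0.4135 -0.4235  0.    ]
collar wrist [ 0.4316 -0.1597  0.02  ] top [ 0.43185813 -0.15878375  0.02      ]
```

The carton centre is near (0.371,-0.283) at -6°, and the finger clearance to the jar is over 40 mm. Descending with a 2 mm shift.

```bash
python3 -m handwheel '[[[-1,2,31.5],[0,0,0],-1],[[0,0,31.5],[0,0,0],-1],[[0,0,31.5],[0,0,0],-1],[[0,0,31.5],[0,0,0],-1],[[0,0,31.5],[0,0,0],-1],[[0,0,25],[0,0,0],-1],[[0,0,7],[0,0,0],-1],[[0,0,0],[0,0,0],-1],[[0,0,0],[0,0,0],0.5],[[0,0,0],[0,0,0],0.5],[[0,0,0],[0,0,0],0.5],[[0,0,0],[0,0,0],0.5],[[0,0,0],[0,0,0],0.5]]' 40
python3 -m handwheel '[[[0,0,-10],[0,0,0],0.5],[[0,0,-30],[0,0,0],0.5],[[0,0,-40],[0,0,0],0.5],[[0,0,-40],[0,0,0],0.5],[[0,0,-40],[0,0,0],0.5],[[0,0,-20],[0,0,-0.4],0.5],[[0,0,0],[0,0,-0.4],0.5],[[0,0,0],[0,0,0],0.5]]'
python3 - <<'E'
from h import *
s=readout.get_state();p,q=s["position"],s["ee_rot"]
print("shift mm",R.from_quat(np.roll(q,-1)).inv().apply(np.r_[.600,.248,p[2]]-p)*1000,"tool y deg",np.degrees(np.arctan2(*R.from_quat(np.roll(q,-1)).as_matrix()[[1,0],1])))
E
```

```text
clock: 22.8
position: [0.3721, -0.2837, 0.0079]
ee_rot: [0.001, 0.057, 0.998, -0.001]
contact_force: [-0.8, -0.4, 5.8]
width: 0.0557
gripper_force: 43.2
clock: 23.8
position: [0.3711, -0.2826, 0.1872]
ee_rot: [0.0, 0.016, 1.0, 0.0]
contact_force: [-0.4, -0.7, -2.2]
width: 0.0553
gripper_force: 43.2
shift mm [-2.12033863e+02  5.37553164e+02  5.58647858e-02] tool y deg 88.18545675798332
```

```bash
python3 -m handwheel '[[[-17.7,44.8,0],[0,0,0],0.5],[[-17.7,44.8,0],[0,0,0],0.5],[[-17.7,44.8,0],[0,0,0],0.5],[[-17.7,44.8,0],[0,0,0],0.5],[[-17.7,44.8,0],[0,0,0],0.5],[[-17.7,44.8,0],[0,0,0],0.5],[[-17.7,44.8,0],[0,0,0],0.5],[[-17.7,44.8,0],[0,0,0],0.5],[[-17.7,44.8,0],[0,0,0],0.5],[[-17.7,44.8,0],[0,0,0],0.5],[[-17.7,44.8,0],[0,0,0],0.5],[[-17.7,44.8,0],[0,0,0],0.5],[[0,0,0],[0,0,0],0.5],[[0,0,0],[0,0,0],0.5]]'
python3 - <<'E'
from h import *
wlook('w8')
E
```

```text
clock: 25.55
position: [0.5995, 0.2473, 0.1859]
ee_rot: [-0.001, 0.015, 1.0, -0.001]
contact_force: [0.5, 0.4, -0.9]
width: 0.0553
gripper_force: 43.4
```

View pics/w8.png

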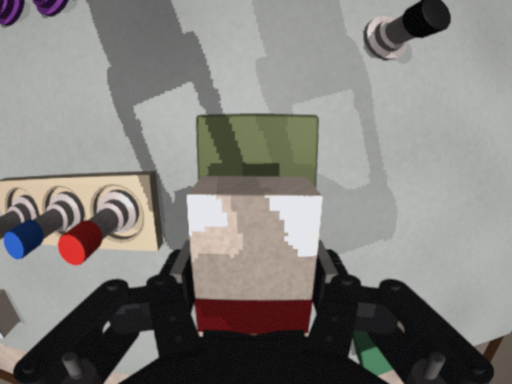

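The carton is held level over the lid, whose near corners are at (197,116) and (318,116). The carton's top near corners are at about (190,193) and (321,193). I compute the offsets.

Run:
```python
from h import *
s=readout.get_state();p,q=s["position"],s["ee_rot"]
for u in [(197,116),(318,116),(198,178),(318,180)]: print("lid",wplane(u,.09,p,q).round(4))
for u in [(190,193),(321,193),(197,330),(311,330)]: print("carton top",wplane(u,p[2]+.028,p,q).round(4))
for u in [(197,178),(315,178)]: print("carton bot near",wplane(u,p[2]-.008,p,q).round(4))
```

```text
lid [0.528  0.2043 0.09  ]
lid [0.5309 0.3019 0.09  ]
lid [0.5794 0.2017 0.09  ]
lid [0.5843 0.3022 0.09  ]
carton top [0.5585 0.2228 0.2142]
carton top [0.5602 0.2765 0.2142]
carton top [0.6312 0.2174 0.2142]
carton top [0.6331 0.276  0.2142]
carton bot near [0.5601 0.2189 0.1782]
carton bot near [0.5621 0.2813 0.1782]
```

```bash
python3 -m handwheel '[[[-2,2,20],[0,0,0],0.5],[[0,0,25],[0,0,0],0.5],[[0,0,25],[0,0,0],0.5],[[0,0,14],[0,0,0],0.5],[[0,0,1.5],[0,0,0],0.5],[[0,0,0],[0,0,0],0.5],[[0,0,0],[0,0,0],0.5]]'
```

```text
clock: 26.48
position: [0.6032, 0.2498, 0.1025]
ee_rot: [0.001, 0.016, 1.0, 0.0]
contact_force: [1.3, 0.5, -1.8]
width: 0.0552
gripper_force: 43.4
```

```bash
python3 -m handwheel '[[[0,0,2],[0,0,0],0.5],[[0,0,1],[0,0,0],0.5],[[0,0,1],[0,0,0],0.5],[[0,0,0],[0,0,0],0.5]]'; python3 -m handwheel '[[[0,0,1],[0,0,0],0.5],[[0,0,0],[0,0,0],0.5]]'
```

```text
clock: 26.98
position: [0.6025, 0.2498, 0.098]
ee_rot: [0.0, 0.016, 1.0, 0.0]
contact_force: [-0.9, -0.3, 2.7]
width: 0.0554
gripper_force: 44.0
clock: 27.22
position: [0.6025, 0.2498, 0.098]
ee_rot: [0.0, 0.016, 1.0, 0.0]
contact_force: [-3.3, -0.4, 8.7]
width: 0.0553
gripper_force: 44.6
```

```bash
python3 -m handwheel '[[[0,0,0],[0,0,0],-1],[[0,0,0],[0,0,0],-1],[[0,0,0],[0,0,0],-1],[[0,0,-30],[0,0,0],-1],[[0,0,-30],[0,0,0],-1],[[0,0,-30],[0,0,0],-1],[[0,0,-15],[0,0,0],-1],[[15.8,-41.4,0],[0,0,0],-1],[[15.8,-41.4,0],[0,0,0],-1],[[15.8,-41.4,0],[0,0,0],-1],[[15.8,-41.4,0],[0,0,0],-1],[[15.8,-41.4,0],[0,0,0],-1],[[15.8,-41.4,0],[0,0,0],-1],[[15.8,-41.4,0],[0,0,0],-1],[[15.8,-41.4,0],[0,0,0],-1],[[15.8,-41.4,0],[0,0,0],-1],[[15.8,-41.4,0],[0,0,0],-1],[[0,0,10],[0,0,0],-1],[[0,0,0],[0,0,0],-1]]'
python3 - <<'E'
from h import *
im,p,q=wlook('w9')
for b in blobs(mask(im,(15,100,100),(30,255,255)),300)[:3]:
    w=np.array([wplane(k[0].astype(float),.02,p,q)[:2] for k in b[2]],np.float32)*1000
    print(b[0],b[1],cv2.minEnclosingCircle(w))
    w0=np.array([wplane(k[0].astype(float),.01,p,q)[:2] for k in b[2]],np.float32)*1000
    c=np.array(cv2.minEnclosingCircle(w0)[0]+(0,))/1000; c[2]=p[2]
    print("shift",R.from_quat(np.roll(q,-1)).inv().apply(c-p)*1000)
t=vision.get_image("top");cv2.imwrite("pics/t9.png",t)
m=mask(t,(0,0,140),(180,30,255))|mask(t,(0,110,60),(8,255,255))|mask(t,(172,110,60),(180,255,255))
m=cv2.morphologyEx(m,cv2.MORPH_CLOSE,np.ones((3,3))); m[:,:125]=0;m[:,190:]=0
for b in blobs(m,80): print("carton",b[0],b[1],cv2.minAreaRect(np.array([plane("top",k[0].astype(float),.126)[:2] for k in b[2]],np.float32)*1000))
E
python3 -c "
import cv2
t=cv2.imread('pics/t9.png');cv2.imwrite('pics/t9c.png',cv2.resize(t[80:180,120:320],None,fx=4,fy=4,interpolation=cv2.INTER_CUBIC))"
```

```text
clock: 29.6
position: [0.4309, -0.1584, 0.19]
ee_rot: [-0.001, 0.016, 1.0, 0.001]
contact_force: [-0.1, -0.2, 0.2]
width: 0.0853
gripper_force: 0.0
[253.65669989 181.34239404] 1655.5 ((433.0403747558594, -157.1767578125), 26.107208251953125)
shift [-4.52814713  1.36162954 -0.0080615 ]
carton [150.18319367 121.14315642] 716.0 ((600.7689208984375, 248.3145294189453), (57.24029541015625, 77.1889877319336), 87.49019622802734)
```

View pics/t9c.png

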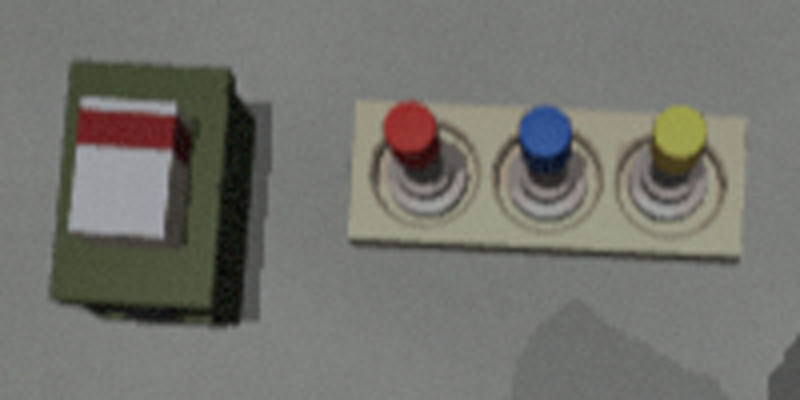

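The carton sits centred on the lid, at (0.6008,0.2483) against the lid's (0.600,0.2483), with its long sides aligned. The three spindles stand in their pockets in the right order. Descending on the collar with a small x shift.

```bash
python3 -m handwheel '[[[-1.5,0.5,35],[0,0,0],-0.7],[[0,0,35],[0,0,0],-0.7],[[0,0,35],[0,0,0],-0.7],[[0,0,35],[0,0,0],-0.7],[[0,0,30],[0,0,0],-0.7],[[0,0,12],[0,0,0],-0.7],[[0,0,2],[0,0,0],-0.7],[[0,0,1],[0,0,0],-0.7],[[0,0,0],[0,0,0],-0.7]]' 30
python3 -m handwheel '[[[0,0,0],[0,0,0],0.6],[[0,0,0],[0,0,0],0.6],[[0,0,0],[0,0,0],0.6],[[0,0,0],[0,0,0],0.6]]'
```

```text
clock: 30.82
position: [0.4339, -0.159, 0.0072]
ee_rot: [0.001, 0.016, 1.0, -0.0]
contact_force: [0.4, -1.2, -0.6]
width: 0.0729
gripper_force: 0.0
clock: 31.32
position: [0.4335, -0.1589, 0.0071]
ee_rot: [0.001, 0.016, 1.0, -0.0]
contact_force: [-1.3, -0.1, 5.0]
width: 0.0498
gripper_force: 31.0
```

```bash
python3 -m handwheel '[[[0,0,-10],[0,0,0],0.6],[[0,0,-30],[0,0,0],0.6],[[0,0,-40],[0,0,0],0.6],[[0,0,-40],[0,0,0],0.6],[[0,0,-40],[0,0,0],0.6],[[0,0,-20],[0,0,0],0.6],[[0,0,0],[0,0,0],0.6],[[0,0,0],[0,0,0],0.6]]'
python3 - <<'E'
from h import *
s=readout.get_state();p,q=s["position"],s["ee_rot"]
print("shift mm",R.from_quat(np.roll(q,-1)).inv().apply(np.r_[.6025,.2498,p[2]]-p)*1000)
E
```

```text
clock: 32.33
position: [0.4323, -0.1583, 0.1855]
ee_rot: [-0.001, 0.016, 1.0, 0.0]
contact_force: [0.4, -0.4, -1.9]
width: 0.0497
gripper_force: 32.0
shift mm [-1.57324161e+02  4.13211532e+02  1.15201290e-01]
```

Held (1.5–2 N). Carrying the collar over the carton.

```bash
python3 -m handwheel '[[[-15.7,41.3,0],[0,0,0],0.6],[[-15.7,41.3,0],[0,0,0],0.6],[[-15.7,41.3,0],[0,0,0],0.6],[[-15.7,41.3,0],[0,0,0],0.6],[[-15.7,41.3,0],[0,0,0],0.6],[[-15.7,41.3,0],[0,0,0],0.6],[[-15.7,41.3,0],[0,0,0],0.6],[[-15.7,41.3,0],[0,0,0],0.6],[[-15.7,41.3,0],[0,0,0],0.6],[[-15.7,41.3,0],[0,0,0],0.6],[[0,0,0],[0,0,0],0.6],[[0,0,0],[0,0,0],0.6]]'
python3 -c "
from h import *
wlook('w10')"
```

```text
clock: 33.83
position: [0.6019, 0.2486, 0.1844]
ee_rot: [-0.002, 0.015, 1.0, -0.001]
contact_force: [-0.4, 0.3, -1.1]
width: 0.0496
gripper_force: 32.1
```

View pics/w10.png

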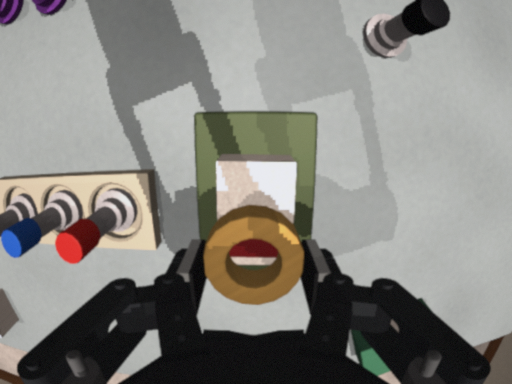

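The collar hangs level at (254,255) above the carton. Its centre is checked while I lower it.

```bash
python3 -c "
from h import *
s=readout.get_state();print(wplane((254,255),.197,s['position'],s['ee_rot']), [wplane(u,.126,s['position'],s['ee_rot']).round(4) for u in [(216,160),(297,160)]])"
python3 -m handwheel '[[[0,0,15],[0,0,0],0.6],[[0,0,20],[0,0,0],0.6],[[0,0,10],[0,0,0],0.6],[[0,0,2],[0,0,0],0.6],[[0,0,0],[0,0,0],0.6],[[0,0,0],[0,0,0],0.6]]'
```

```text
[0.59803089 0.24929565 0.197     ] [array([0.5614, 0.2242, 0.126 ]), array([0.5631, 0.2803, 0.126 ])]
clock: 34.62
position: [0.6035, 0.2493, 0.1401]
ee_rot: [0.001, 0.016, 1.0, 0.0]
contact_force: [0.3, 0.3, -0.8]
width: 0.0497
gripper_force: 32.1
```

```bash
python3 -m handwheel '[[[-1,1,2],[0,0,0],0.6],[[0,0,2],[0,0,0],0.6],[[0,0,1],[0,0,0],0.6],[[0,0,1],[0,0,0],0.6],[[0,0,0],[0,0,0],0.6]]'; python3 -m handwheel '[[[0,0,1],[0,0,0],0.6],[[0,0,0],[0,0,0],0.6]]'
```

```text
clock: 35.25
position: [0.604, 0.2502, 0.1333]
ee_rot: [0.0, 0.016, 1.0, 0.0]
contact_force: [0.6, 0.2, -1.4]
width: 0.0495
gripper_force: 32.1
clock: 35.5
position: [0.6041, 0.2501, 0.1331]
ee_rot: [0.0, 0.016, 1.0, 0.0]
contact_force: [-1.4, -1.0, 4.6]
width: 0.0498
gripper_force: 32.6
```

Contact. Releasing, rising and moving away for a final look.

```bash
python3 -m handwheel '[[[0,0,0],[0,0,0],-0.6],[[0,0,0],[0,0,0],-0.6],[[0,0,0],[0,0,0],-0.6],[[0,0,-30],[0,0,0],-0.6],[[0,0,-40],[0,0,0],-0.6],[[0,0,-20],[0,0,0],-0.6],[[40,0,0],[0,0,0],-0.6],[[40,0,0],[0,0,0],-0.6],[[40,0,0],[0,0,0],-0.6],[[40,0,0],[0,0,0],-0.6],[[40,-30,0],[0,0,0],-0.6],[[40,-40,0],[0,0,0],-0.6],[[0,-40,0],[0,0,0],-0.6],[[0,-40,0],[0,0,0],-0.6],[[0,0,0],[0,0,0],-0.6],[[0,0,0],[0,0,0],-0.6]]'
python3 - <<'E'
from h import *
t=vision.get_image("top");s=vision.get_image("scene");t0=cv2.imread("pics/top0.png")
a=cv2.resize(t[70:230,70:320],(800,512),interpolation=cv2.INTER_CUBIC)
cv2.imwrite("pics/f1.png",a)
m=mask(t,(20,80,80),(34,255,255)); m[:,:125]=0;m[:,190:]=0
for b in blobs(m,60): print("collar",cv2.minEnclosingCircle(np.array([plane("top",k[0].astype(float),.146)[:2] for k in b[2]],np.float32)*1000))
m=mask(t,(0,0,140),(180,30,255))|mask(t,(0,110,60),(8,255,255))|mask(t,(172,110,60),(180,255,255))|mask(t,(20,60,60),(34,255,255))
m=cv2.morphologyEx(m,cv2.MORPH_CLOSE,np.ones((5,5))); m[:,:125]=0;m[:,190:]=0
for b in blobs(m,80)[:1]: print("carton",b[1],cv2.minAreaRect(np.array([plane("top",k[0].astype(float),.126)[:2] for k in b[2]],np.float32)*1000))
for nm,(y0,y1,x0,x1) in dict(black=(180,208,75,115),jar=(195,225,405,445)).items(): print(nm,np.abs(t[y0:y1,x0:x1].astype(int)-t0[y0:y1,x0:x1]).mean())
E
```

```text
clock: 37.5
position: [0.3597, 0.108, 0.2224]
ee_rot: [0.0, 0.016, 1.0, 0.0]
contact_force: [0.8, 0.4, -0.4]
width: 0.0685
gripper_force: 0.0
collar ((602.3655395507812, 249.0928192138672), 26.316490173339844)
carton 777.0 ((599.9725341796875, 251.25779724121094), (63.92634582519531, 98.15068054199219), 83.79480743408203)
black 14.96547619047619
jar 4.390833333333333
```

View pics/f1.png

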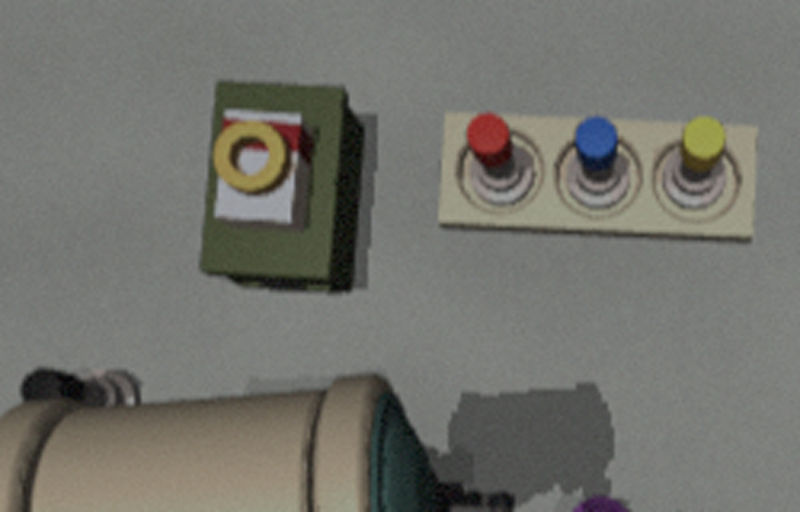

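The final view shows the collar centred on the carton to about 2 mm and the carton centred on the lid. The spindles run red, blue, yellow in the pockets. The black spindle still stands at its place; the raised difference there is the arm overlapping it. Handing in.

```bash
python3 -c "
from rig import manip
print(manip.sign_off())"
```

```text
the job is handed in; nothing more can be done
None
```

The job is handed in after about 37.5 s of robot time: all three spindles are in their pockets, the carton is on the lid, the collar is on the carton, and the black spindle and jar are still where they stood.

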